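# Shut the ceramic pot and snap its lid clip over

### The arm

A 6-joint arm with a two-finger parallel gripper is mounted at the origin on the work surface. World frame = base frame: x ahead of the robot, y to its left, z up, the work surface at z = 0. Lengths are in m, angles in rad, forces in N, time in s.
With the tool pointing down it reaches from about 0.325 to 0.85 m from the base axis. Payload 4.4 kg.
Tool frame: the origin (TCP) lies between the finger pads; the fingertips stand 22 mm ahead of it and the grasp point (between the pads) lies 3 mm ahead of it; z points along the fingers, y is the direction in which the jaws open and shut (so a half turn about z gives the same grasp; the last joint's range is limited). The gripper opens to 94 mm and grips with 3 to 60 N. Pads are 16 mm wide; open, the fingers measure 119 mm over their backs; the gripper's body (75 mm by 177 mm) begins 78 mm behind the grasp point.
Start: joints at [0.998, 0.207, 1.542, -0, 1.393, -0.15], TCP at [0.236, 0.524, 0.194] pointing down, gripper open.
Joint ranges: [-2.73, 2.73], [-0.86, 2.22], [0.23, 2.46], [-1.11, 4.25], [0.08, 2.63], [-2.82, 2.82]. Speed limits (rad/s): [2.79, 2.79, 3.14, 3.14, 3.14, 3.14].

### API

Orientations are given as [roll, pitch, yaw] about the fixed x, y, z axes, in that order (R = Rz(yaw) Ry(pitch) Rx(roll)).
In Python, from rig import bot gives the robot as it stands. Calls block until the motion is done:
- bot.move_ptp(position, orientation): joint-space move of the TCP to a pose.
- bot.movel(position, velocity=0.15, attitude=None): straight line of the TCP; attitude=None keeps the orientation; velocity is the mean speed in m/s.
- bot.move_joints(angles): joint-space move.
- bot.move_gripper(opening, squeeze=None): opening from 0.0 (shut) to 1.0 (fully open); squeeze is the grip in N (None keeps the last); returns when the fingers have stopped.
- bot.dwell(seconds).
- bot.inverse_kinematics(position, orientation): joint angles nearest the present ones, or None.
- bot.read_state(): the state.
- bot.snapshot(name): name is "side" or "top"; returns a dict with "image" (400x640x3 uint8, blue, green, red), "mtx" (3x3 intrinsics, pixels), "R" (3x3) and "t" (3): a world point X has camera coordinates R X + t. Camera axes: x right, y down, z forward; pixel columns grow to the right and rows downward; lengths in m; the calibration is good to about 2 mm. A picture is of the moment at which its call begins. There is no depth.
A pose or a line that the arm cannot do raises bot.PlanningError and nothing moves.
- bot.close_job(): hands the job in, once; it reports no verdict.
The state is a dict: "t": time; "joint_positions": joint angles; "joint_vel": joint speeds; "tau": joint torques, N m; "tool_pos": TCP position; "ee_rot": TCP orientation; "wrist_force": force on the tool from outside, world axes, zero at the start; "wrist_torque": the same for the moment, N m; "opening": opening from 0.0 (shut) to 1.0 (fully open).
Only numpy, scipy, OpenCV 4.12 (cv2) and the standard library are available. Lean on these libraries where they do the work, as an engineer would, in place of code of your own. Each camera call takes 0.05 s, during which the arm holds its last target.

### The job

On the serving tray, close the small ceramic pot: push its hinged lid fully shut, then push the red-tipped clip lever over past its middle so that it snaps down onto the lid. Only push with the fingertips or the outside of the fingers: the pot must stay standing on the tray about where it is, never lifted or tipped, and everything else stays where it is.

Things in the scene. Friction and masses are not known exactly. Their poses are not given: they have to be found in the camera images.
- pot: small round cream ceramic pot with a blue lid, loose on the tray, about 1 kg in all (varies 20 percent). 100 mm across, 110 mm high to the top of the shut lid, pot rim at 100 mm. Origin: centre of its underside; z up; its own -x axis points from the pot's centre to the clip side (front), +x to the lid's hinge. The clip side looks roughly towards the robot
- pot_lid (a joint): opening angle of the blue lid in rad: 0 fully shut, starts part open at 0.5 to 0.9, stop at 1.2. Disc 102 mm across, 8 mm thick, hinged at the back along the pot's y axis, the hinge line 56 mm behind the pot's centre and 104 mm above its underside. A stiff hinge that stays where it is left; about 1 N down at the lid's front edge closes it
- lid_front (a point): point on the lid's top face at its front edge (opposite the hinge, on the clip side); it swings with the lid. 109 mm above the pot's underside when the lid is shut, 51 mm in front of the pot's centre
- pot_clip (a joint): angle of the clip lever in rad: 0 leaning outwards, away from the pot, 0.70 from vertical (the start); 0.70 upright; 2.27 lying level on the lid. A spring holds it at either end: it pushes back with about 1 N at the tip, and beyond about 1.0 (0.3 past upright, towards the lid) it snaps over by itself. It swings in the pot's x-z plane
- clip_tip (a point): free end of the clip lever, 58 mm from its pivot, centre line. The lever is a flat steel strip 20 mm wide and 4 mm thick, its last 18 mm a red plastic tab 26 mm wide and 7 mm thick
- clip_pivot (a point): the clip lever's pivot, fixed on the pot: 62 mm in front of the pot's centre (its -x), 114.5 mm above its underside; the pivot axis runs along the pot's y
- tray: wooden serving tray, 280 x 500 mm, floor 10 mm thick, rim 32 mm high, wire handles to 55 mm at the short ends; loose; origin at the centre of its underside. The pot, mug and jar stand on it in a row, about 155 mm apart, in any order
- mug: white mug, 76 mm across, 88 mm high, handle at its +y; origin at the centre of its underside; leave it
- jar: amber glass jar with wooden cap, 68 mm across, 95 mm high; origin at the centre of its underside; leave it
- kettle: aluminium kettle with shut lid, 164 mm across, 201 mm high over the handle, spout reaching 123 mm out at its -x; origin at the centre of its underside; leave it
- dispenser: white plastic push dispenser for soap, 72 mm across, 172 mm high; origin at the centre of its underside; leave it
- bowl: blue bowl, 110 mm across, 50 mm high; origin at the centre of its underside; leave it
- brush: dish brush lying on the shelf; leave it
Mind the look-alikes: they are no part of the job. What is shaped like the pot but green or purple is not meant.

How it is judged:
On the way, in this order (a step that is already met when the one before it is completed fails the run):
1. the lid is pushed fully shut while the clip still leans out (value of joint pot_lid below 0.06 rad and value of joint pot_clip below 0.9 rad), for 0.1 s.
2. the clip lever is over past its middle and down on the shut lid (value of joint pot_lid below 0.06 rad and value of joint pot_clip above 2.15 rad), for 0.2 s.
At the end, for the whole second after the job is handed in: lid within 0.06 rad of shut, clip lever within 0.12 rad of lying level on the lid (joint above 2.15), both at rest; pot upright within 0.08 rad, standing on the tray, at most 40 mm from where it started; tray, mug, jar, kettle, dispenser, bowl and brush within 30 mm of their starts (all of step 2 and velocity of joint pot_clip below 0.1 rad/s and linear speed of pot below 0.01 m/s and angle between pot's own z axis and vertical below 0.08 rad and distance of pot from where it was at the start of the episode below 0.04 m and z of pot in the frame of tray below 0.016 m and distance of each of tray, mug, jar, kettle, dispenser, bowl, brush from where it was at the start of the episode below 0.03 m); the robot touches nothing.
It fails at once if the pot is lifted off the tray (z of pot in the frame of tray above 0.025 m).
It fails at once if the pot is tipped (angle between pot's own z axis and vertical above 0.3 rad).
It fails at once if the pot is shoved away (distance of pot from where it was at the start of the episode above 0.06 m).
It fails at once if another thing is moved from its place (distance of any of tray, mug, jar, kettle, dispenser, bowl, brush from where it was at the start of the episode above 0.03 m).
It fails at once if another thing is lifted or tipped over (angle between any of tray, mug, jar, kettle, dispenser, bowl's own z axis and vertical above 0.3 rad).
It also fails if it takes over 42 s, if anything falls off the work surface, if the arm or the gripper's body presses on something with over 40 N, if the wrist force passes 120 N, or if a joint passes its speed limit or range.

## Working session

There is one attempt and no reset: what is moved stays moved. The work goes in short steps, each a Python script; the robot and the scene stay as the last script left them, time stands still between calls to the robot, and variables do not carry over. Pictures are saved under pics/ and viewed, and the job is handed in when it is done.

```bash
mkdir -p pics; ls
python3 - <<'E'
from rig import bot
import cv2,pickle
d={}
for n in("side","top"):
    s=bot.snapshot(n); d[n]=s; cv2.imwrite(f"pics/{n}0.png",s["image"])
    print(n,s["mtx"].tolist(),s["R"].round(3).tolist(),s["t"].round(3).tolist(), (-s["R"].T@s["t"]).round(3))
pickle.dump(d,open("s0.pkl","wb"))
st=bot.read_state();print(st["t"],st["tool_pos"],st["ee_rot"],st["opening"])
E
```

```text
pics
side [[380.4626540389233, 0.0, 316.4362644181359], [0.0, 380.4626540389233, 200.67038406658688], [0.0, 0.0, 1.0]] [[0.693, -0.721, -0.006], [-0.536, -0.51, -0.673], [0.481, 0.47, -0.74]] [-0.342, 0.345, 0.882] [-0.003 -0.485  0.883]
top [[476.8062582446608, 0.0, 321.3083235300304], [0.0, 476.8062582446608, 207.02752555393485], [0.0, 0.0, 1.0]] [[-0.015, -1.0, -0.015], [-0.995, 0.017, -0.101], [0.101, 0.013, -0.995]] [0.019, 0.474, 1.689] [ 0.301 -0.012  1.729]
0.1 [0.23552596 0.52373113 0.19311962] [-3.13958014e+00 -3.01219872e-04  2.71880802e+00] 1.002833450833649
```

View pics/side0.png

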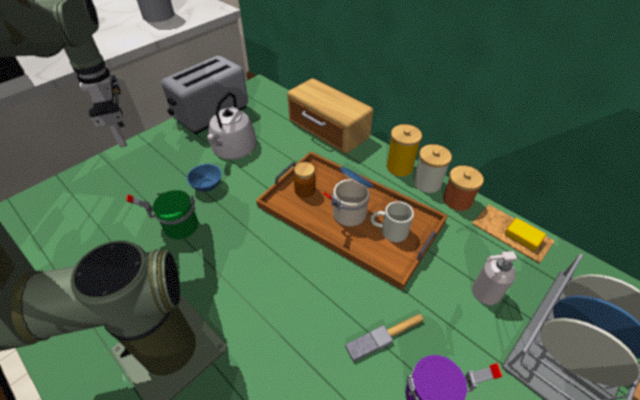

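View pics/top0.png

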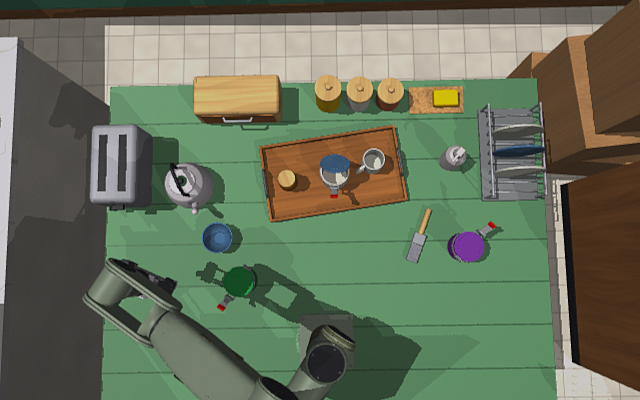

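Three candidates show up in the top view: a green pot at (238,282), a purple pot at (467,247), and a cream pot with a blue lid on the tray at (334,170). Only the last fits, being cream with a blue lid and on the tray. I'll confirm it in an enlarged crop.

Run:
```python
import cv2,pickle,numpy as np
d=pickle.load(open("s0.pkl","rb"))
a=d["side"]["image"][150:250,290:430]; b=d["top"]["image"][140:215,270:410]
a=cv2.resize(a,None,fx=5,fy=5,interpolation=cv2.INTER_CUBIC)[:,:]
b=cv2.resize(b,None,fx=5,fy=5,interpolation=cv2.INTER_CUBIC)
cv2.imwrite("pics/ca.png",a);cv2.imwrite("pics/cb.png",b)
```

```text
(no output)
```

View pics/ca.png

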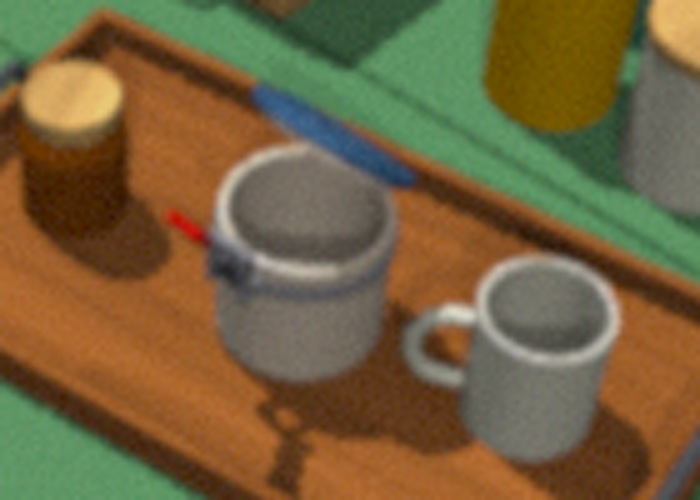

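View pics/cb.png

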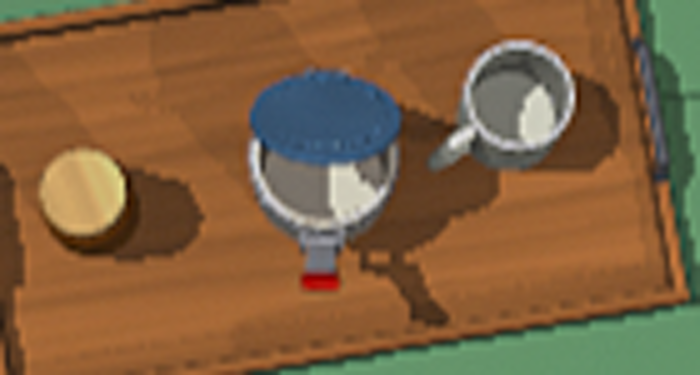

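The crops confirm it: a cream pot with an open blue lid, and a red tab at about (334,196) in the top view and (327,196) in the side view. Next I'll measure them.

```bash
cat > h.py <<'E'
import cv2,numpy as np
def P(s): return s["mtx"]@np.c_[s["R"],s["t"]]
def ray(s,uv):
    c=-s["R"].T@s["t"]; d=s["R"].T@np.linalg.solve(s["mtx"],np.r_[uv,1]); return c,d
def onz(s,uv,z):
    c,d=ray(s,uv); return c+d*(z-c[2])/d[2]
def tri(d,ut,us):
    X=cv2.triangulatePoints(P(d["top"]),P(d["side"]),np.float64(ut).reshape(2,1),np.float64(us).reshape(2,1)); return (X[:3]/X[3]).ravel()
def blob(s,kind,roi):
    x0,y0,x1,y1=roi
    h=cv2.cvtColor(s["image"],cv2.COLOR_BGR2HSV)
    H,S,V=h[...,0].astype(int),h[...,1],h[...,2]
    if kind=="red": m=((H<6)|(H>174))&(S>190)&(V>90)
    else: m=(H>98)&(H<125)&(S>110)&(V>40)
    k=np.zeros_like(m);k[y0:y1,x0:x1]=1;m&=k
    n,l,st,c=cv2.connectedComponentsWithStats(m.astype(np.uint8))
    if n<2: return None
    i=1+st[1:,4].argmax(); return c[i],st[i], l==i
def proj(s,X):
    p=P(s)@np.r_[X,1]; return p[:2]/p[2]
E
python3 - <<'E'
import pickle;from h import *
d=pickle.load(open("s0.pkl","rb"))
T,S=d["top"],d["side"]
rt,rs=blob(T,"red",(300,160,370,215)),blob(S,"red",(300,170,370,220))
bt,bs=blob(T,"blue",(300,140,370,200)),blob(S,"blue",(320,150,400,200))
for n,b in zip(("rt","rs","bt","bs"),(rt,rs,bt,bs)): print(n,b[0],b[1])
print("red tri",tri(d,rt[0],rs[0]),"onz",onz(T,rt[0],.162),onz(S,rs[0],.162))
print("blue tri",tri(d,bt[0],bs[0]))
# side-view rim ellipse centre from crop ~ (305,220)/5; body
for z in(.11,.16): print(z,onz(T,bt[0],z))
# rim in side view: bright low-sat band; use outer left/right by eye
for uv in((213,225),(396,225)): print(onz(S,np.array([290+uv[0]/5,150+uv[1]/5]),.11))
# top: rim left, right, front by eye
for uv in((249,160),(398,155),(322,238)): print(onz(T,np.array([270+uv[0]/5,140+uv[1]/5]),.11))
# tray outline orientation
E
```

```text
rt [333.33333333 195.95238095] [330 195   8   3  21]
rs [327.17647059 195.11764706] [324 193   7   5  17]
bt [334.51851852 163.34320988] [320 155  30  18 405]
bs [355.70229008 176.65648855] [341 168  31  19 131]
red tri [ 0.49732322 -0.03227354  0.16187551] onz [ 0.49607566 -0.03118553  0.162     ] [ 0.49931377 -0.03389496  0.162     ]
blue tri [ 0.60761341 -0.0379677   0.15488756]
0.11 [ 0.61558737 -0.03794217  0.11      ]
0.16 [ 0.60586122 -0.03712982  0.16      ]
[ 0.54626676 -0.01198613  0.11      ]
[ 0.61632245 -0.08568327  0.11      ]
[0.58632044 0.01318921 0.11      ]
[ 0.58795496 -0.08924863  0.11      ]
[ 0.53131531 -0.03600323  0.11      ]
```

The measurements put the pot centre at about (0.590, -0.037), its yaw at about -0.05, and the lid open by about 0.8 rad. The closed fingertips will push down on the lid disc near its middle, then push the lever from outside.

Run:
```python
from rig import bot
import cv2,numpy as np,pickle
from h import *
import math
O=[math.pi,0,math.pi-0.05]
q=bot.inverse_kinematics([.588,-.037,.30],O); print(q)
bot.movel([.236,.524,.34],velocity=.25)
bot.move_gripper(0.0,10)
bot.move_ptp([.588,-.037,.30],O)
f0=np.array(bot.read_state()["wrist_force"]); print(f0)
bot.movel([.588,-.037,.155],velocity=.08)
s=bot.read_state(); print(s["t"],s["tool_pos"],s["wrist_force"])
z=.155
while z>.132:
    z-=.0015; bot.movel([.588,-.037,z],velocity=.03)
    s=bot.read_state(); f=s["wrist_force"]-f0; print(round(z,4),s["tool_pos"][2].round(4),f.round(2))
    if f[2]>8: break
d={n:bot.snapshot(n) for n in("side","top")}
cv2.imwrite("pics/l1.png",cv2.resize(d["side"]["image"][100:250,270:450],None,fx=4,fy=4)); print(bot.read_state()["t"])
```

```text
[-0.20967866  0.17756119  1.35992914  0.          1.60410233 -1.73047499]
[ 0.60670033 -0.16551443 -0.43053263]
6.575 [ 0.58823999 -0.03704059  0.15534881] [-0.12492626  1.59960485  0.10079642]
0.1535 0.1536 [-0.56  0.03  1.04]
0.152 0.1519 [-0.33  0.68  0.12]
0.1505 0.1503 [ 0.7  -0.87  0.55]
0.149 0.1488 [-0.53 -0.9   0.72]
0.1475 0.1473 [-1.47  0.13  0.75]
0.146 0.1459 [-1.04  0.11  0.07]
0.1445 0.1443 [-0.71 -0.02  1.38]
0.143 0.1429 [-0.94 -0.43  0.55]
0.1415 0.1414 [-0.07  0.7   1.1 ]
0.14 0.1398 [0.05 0.14 0.65]
0.1385 0.1383 [-1.26  0.75  0.6 ]
0.137 0.1369 [-1.46 -0.04  0.54]
0.1355 0.1353 [-0.85  0.2   0.71]
0.134 0.1338 [ 0.22 -0.83  0.76]
0.1325 0.1324 [0.01 0.46 0.28]
0.131 0.1309 [-0.84  0.17  1.73]
10.675
```

View pics/l1.png

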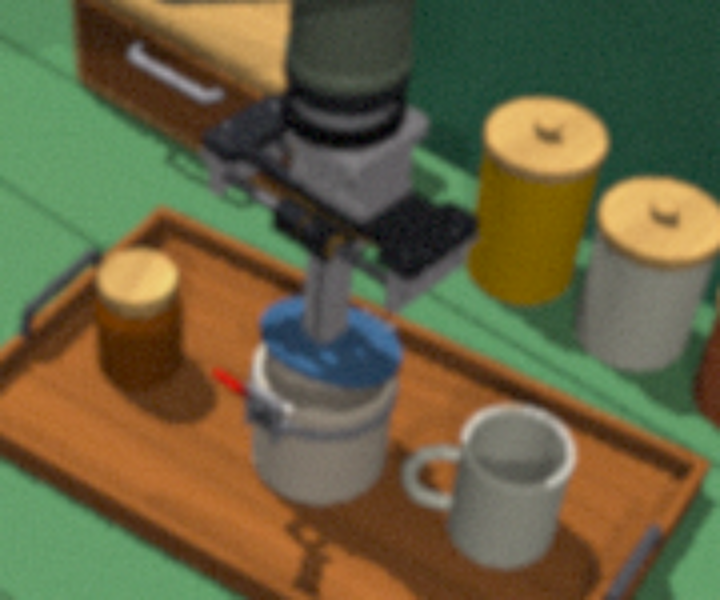

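Run:
```python
from rig import bot
from h import *
d={n:bot.snapshot(n) for n in("side","top")}
s=bot.read_state();print(s["t"],s["tool_pos"],s["ee_rot"],s["opening"],s["wrist_force"])
for z in(.109,.131,.15,.17): print(z,(proj(d["side"],[.588,-.037,z])-[270,100])*4,proj(d["top"],[.588,-.037,z]))
im=d["top"]["image"][120:220,270:410]; cv2.imwrite("pics/l1t.png",cv2.resize(im,None,fx=5,fy=5))
```

```text
10.775 [ 0.58795014 -0.0370043   0.13088377] [ 3.14156092e+00 -1.59288275e-04  3.09156151e+00] 0.0025153762470404907 [0.12708046 0.07045184 0.59195429]
0.109 [316.81656638 367.43067905] [334.38678226 171.30886962]
0.131 [318.64157229 345.45699847] [334.46740123 170.17187843]
0.15 [320.26382288 325.92455973] [334.53880256 169.16488598]
0.17 [322.01966193 304.78367114] [334.61580833 168.07885265]
```

View pics/l1t.png

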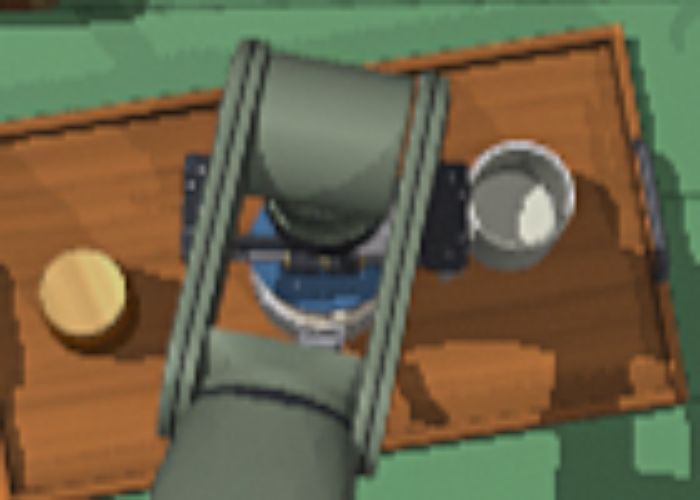

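Run:
```python
from rig import bot
from h import *
a=bot.snapshot("side")
im=cv2.resize(a["image"][160:240,315:395],None,fx=7,fy=7,interpolation=cv2.INTER_CUBIC)
cv2.imwrite("pics/l2.png",im)
b=blob(a,"blue",(320,150,400,215)); print(b[0],b[1])
```

```text
[352.82294264 186.55112219] [336 175  34  21 401]
```

View pics/l2.png

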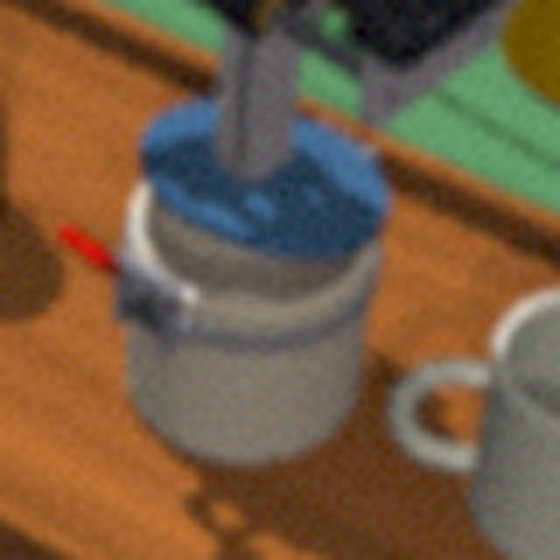

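The fingertips rest on top of the lid, which is still slightly open, and they look higher than I computed. I'll keep pressing in small steps under a force limit.

Run:
```python
from rig import bot
from h import *
z=.131
while z>.112:
    z-=.0015; bot.movel([.588,-.037,z],velocity=.03)
    F=[]
    s=bot.read_state(); f=s["wrist_force"]
    if z<.1285 or f[2]>4: print(round(z,4),s["tool_pos"][2].round(4),f.round(2))
    if f[2]>7: break
a=bot.snapshot("side")
im=cv2.resize(a["image"][160:240,315:395],None,fx=7,fy=7,interpolation=cv2.INTER_CUBIC)
cv2.imwrite("pics/l3.png",im);print(s["t"])
```

```text
0.128 0.1279 [0.3  0.45 0.2 ]
0.1265 0.1263 [-0.2   0.17  0.14]
0.125 0.1248 [ 0.05 -0.52  0.37]
0.1235 0.1234 [ 0.38 -0.43  0.01]
0.122 0.1218 [-0.32 -0.45 -0.39]
0.1205 0.1204 [0.25 0.34 0.46]
0.119 0.1189 [0.34 0.54 0.86]
0.1175 0.1174 [-0.    0.46  0.43]
0.116 0.1158 [ 0.79 -0.42  0.25]
0.1145 0.1144 [-0.36 -0.28  0.77]
0.113 0.1129 [-0.83  0.42  0.89]
0.1115 0.1113 [-0.42 -0.09 -0.15]
14.075
```

View pics/l3.png

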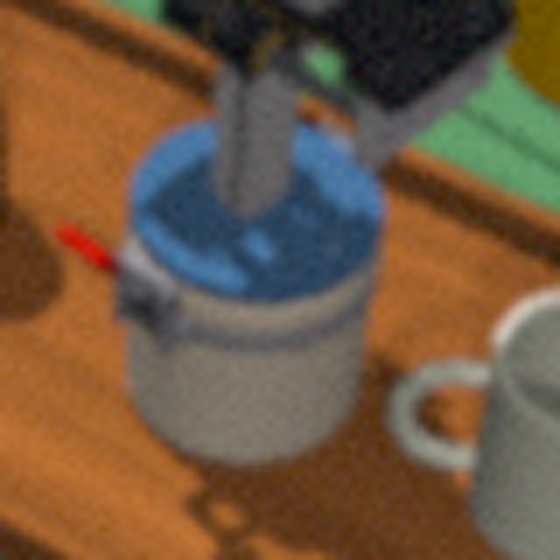

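Run:
```python
from rig import bot
from h import *
z=.1115
while z>.095:
    z-=.001; bot.movel([.588,-.037,z],velocity=.03)
    s=bot.read_state(); f=s["wrist_force"]
    print(round(z,4),s["tool_pos"][2].round(4),f.round(2))
    if f[2]>6: break
a=bot.snapshot("side")
im=cv2.resize(a["image"][160:240,315:395],None,fx=7,fy=7,interpolation=cv2.INTER_CUBIC)
cv2.imwrite("pics/l4.png",im);print(s["t"])
```

```text
0.1105 0.1104 [0.36 0.05 0.12]
0.1095 0.1094 [-0.55 -0.22  0.19]
0.1085 0.1084 [0.21 0.28 0.58]
0.1075 0.108 [-1.7  -0.28  2.62]
0.1065 0.1079 [-3.72  0.1   8.06]
15.375
```

View pics/l4.png

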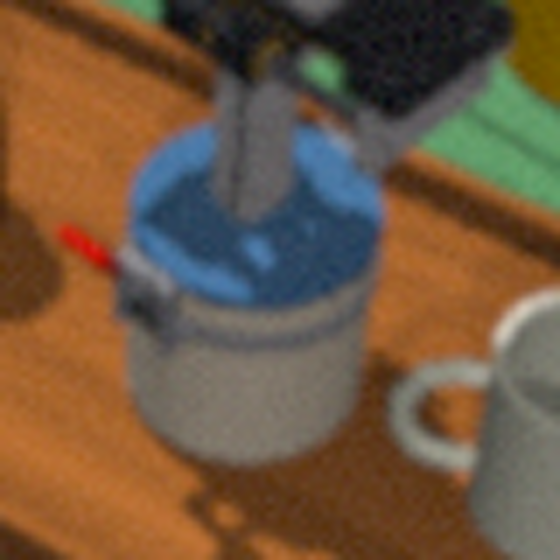

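The lid is fully down: the force rose to 8 N with no further motion. With the fingers shut, the tips sit about 11 mm above the TCP height, and the image agrees with this, so I'll use that offset for the clip.

Run:
```python
from rig import bot
from h import *
bot.movel([.588,-.037,.21],velocity=.12)
bot.movel([.450,-.0318,.21],velocity=.15)
d={n:bot.snapshot(n) for n in("side","top")}
b=blob(d["side"],"red",(300,170,370,220)); print(b[0] if b else None)
bot.movel([.450,-.0318,.145],velocity=.1)
a=bot.snapshot("side")
cv2.imwrite("pics/c0.png",cv2.resize(d["side"]["image"][140:240,295:395],None,fx=5,fy=5,interpolation=cv2.INTER_CUBIC))
cv2.imwrite("pics/c1.png",cv2.resize(a["image"][140:240,295:395],None,fx=5,fy=5,interpolation=cv2.INTER_CUBIC))
print((proj(a,[.45,-.0318,.156])-[295,140])*5)
s=bot.read_state();print(s["t"],s["wrist_force"])
```

```text
[327.17647059 195.23529412]
[ 91.85678097 332.82739847]
18.4583 [0.28596997 0.74213783 0.17715718]
```

View pics/c0.png

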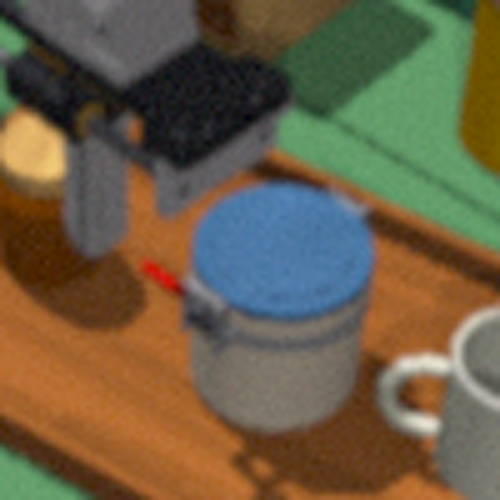

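View pics/c1.png

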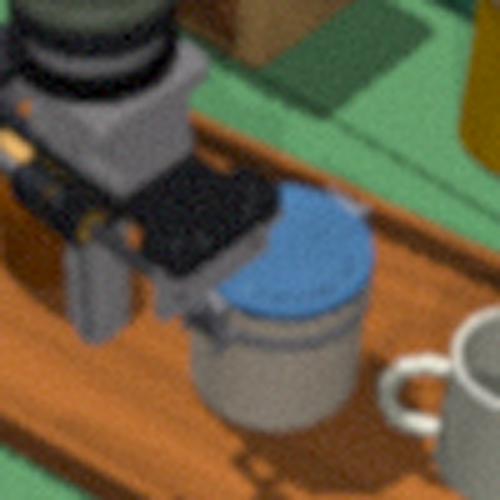

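The lid is shut and the clip still leans out. The tip is where I predicted, to within about 1 px: (95,338) in the crop against (92,333). Now I'll push the lever.

Run:
```python
from rig import bot
from h import *
x=.450
for x in (.475,.49,.50,.51,.52,.53,.54,.547):
    bot.movel([x,-.0318-.05*(x-.45),.145],velocity=.05)
    s=bot.read_state();print(round(s["t"],2),x,s["tool_pos"].round(4),s["wrist_force"].round(2))
    if np.abs(s["wrist_force"][:2]).max()>10: print("stop");break
a=bot.snapshot("side")
cv2.imwrite("pics/c2.png",cv2.resize(a["image"][140:240,295:395],None,fx=5,fy=5,interpolation=cv2.INTER_CUBIC))
```

```text
19.11 0.475 [ 0.4749 -0.033   0.1448] [ 1.69  0.17 -0.12]
19.56 0.49 [ 0.4903 -0.0339  0.1449] [-1.18 -0.42  0.54]
19.91 0.5 [ 0.5005 -0.0343  0.1449] [-0.53 -0.25  0.2 ]
20.26 0.51 [ 0.5105 -0.0349  0.1451] [-0.31 -0.46  0.84]
20.61 0.52 [ 0.5204 -0.0354  0.145 ] [-0.09 -0.33  0.84]
20.96 0.53 [ 0.5305 -0.0359  0.1451] [-0.57 -0.   -0.49]
21.31 0.54 [ 0.5404 -0.0364  0.145 ] [-0.66  0.37 -0.63]
21.6 0.547 [ 0.5473 -0.0367  0.145 ] [ 0.03  0.58 -0.43]
```

View pics/c2.png

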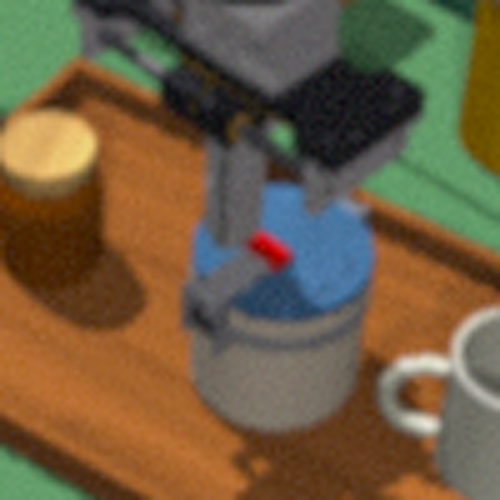

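The lever has flipped onto the lid, with the red tab at crop (270,250). I'll retract and check.

Run:
```python
from rig import bot
from h import *
import pickle
bot.movel([.547,-.0367,.25],velocity=.12)
bot.movel([.36,-.03,.30],velocity=.2)
bot.move_joints(np.array(bot.read_state()["joint_positions"])+[0.9,0,0,0,0,0])
d={n:bot.snapshot(n) for n in("side","top")}
d0=pickle.load(open("s0.pkl","rb"))
rt,rs=blob(d["top"],"red",(300,140,370,215)),blob(d["side"],"red",(300,170,380,220))
print(rt[0],rs[0],tri(d,rt[0],rs[0]))
a=np.hstack([cv2.resize(d[n]["image"][140:240,290:370],None,fx=5,fy=5,interpolation=cv2.INTER_CUBIC) for n in("side","top")])
cv2.imwrite("pics/f1.png",a)
cv2.imwrite("pics/f2.png",d["top"]["image"])
print(bot.read_state()["t"])
```

```text
[334.  173.5] [348.70833333 189.79166667] [ 0.57956131 -0.03686453  0.12306546]
25.0917
```

View pics/f1.png

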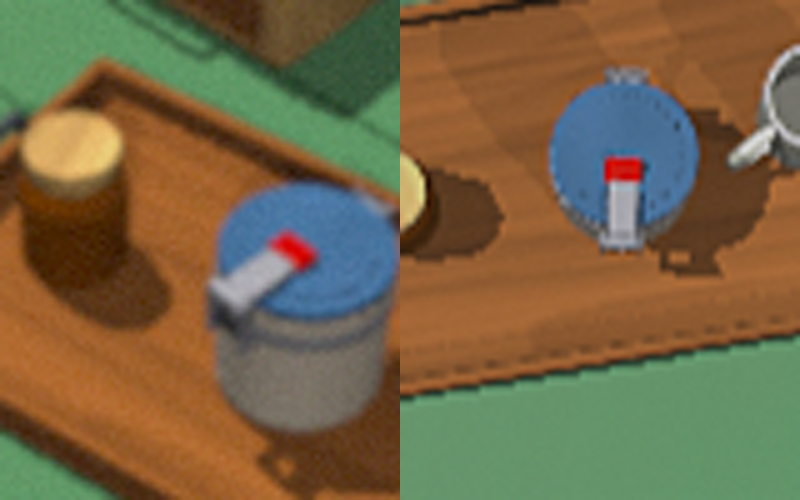

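View pics/f2.png

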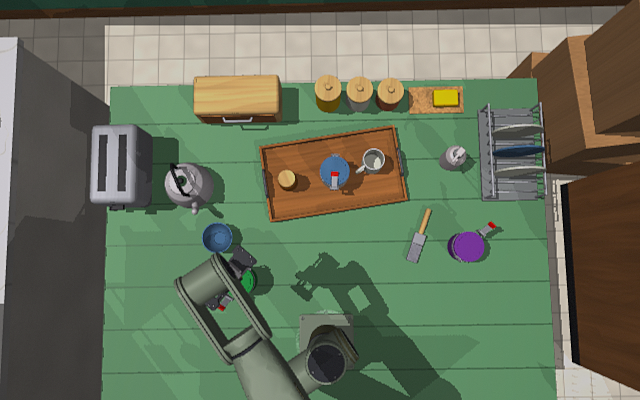

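The lid is flat and the tab centre triangulates to z = 0.123, against the pivot height of 0.1245, so the lever lies level. Nothing else has moved. The gripper is well above the green pot, with the TCP at z ≈ 0.30.

Run:
```python
from rig import bot
s=bot.read_state();print(s["t"],s["tool_pos"],s["wrist_force"])
bot.close_job()
```

```text
25.0917 [0.24824254 0.26298122 0.29949971] [ 0.23622437 -0.48489566 -1.1754543 ]
the job is handed in; nothing more can be done
```

The pot is closed and the job is handed in at about 25 s of the 42 s allowed. With the fingers shut, I pushed the blue lid down until it hit a solid stop at about 8 N. I then pushed the red-tipped lever from outside until it snapped onto the lid.

**Last checks:**
- **Lid:** it lies flat in both views.
- **Lever:** it is level. The red tab triangulated to z = 0.123, against a pivot height of 0.1245.
- **Pot and other things:** in the last top view I saw no movement of the pot, the tray or anything else. I compared these by eye and did not measure them.
- **Arm:** it is clear of everything, with wrist force at noise level.

**One disagreement:** with the fingers shut, the tips were about 11 mm above the TCP height, not 22 mm ahead of it as stated. I took the offset from the lid contact and the images and used that for the lever.

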